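Press a castor's axle home with locking pliers and release it

ROBOT

A 6-joint arm with a two-finger parallel gripper is mounted at the origin on the work surface. World frame = base frame: x ahead of the robot, y to its left, z up, the work surface at z = 0. Lengths are in m, angles in rad, forces in N, time in s.
With the tool pointing down it reaches from about 0.35 to 0.925 m from the base axis. Payload 6.4 kg.
Tool frame: the origin (TCP) lies at the very end of the fingers, on their centre line; the grasp point (between the pads) lies 19 mm behind it; z points along the fingers, y is the line along which they close (so a half turn about z gives the same grasp; the last joint's range is limited). The gripper opens to 94 mm and grips with 3 to 60 N. Pads are 16 mm wide; open, the fingers measure 119 mm over their backs; the gripper's body (75 mm by 177 mm) begins 78 mm behind the grasp point.
Start: joints at [1.137, 0.245, 1.558, -0, 1.339, -0.174], TCP at [0.167, 0.628, 0.205] pointing down, gripper open.
Joint ranges: [-3.13, 3.13], [-1.02, 2.26], [0.13, 2.54], [-0.95, 4.09], [0.21, 2.88], [-2.74, 2.74]. Speed limits (rad/s): [2.57, 2.57, 3.14, 3.14, 3.14, 3.14].

INTERFACE

Orientations are given as a unit quaternion [w, x, y, z].
In Python, from cell import r, claw, solver, cams, order gives the robot as it stands. Calls block until the motion is done:
- r.reach(position, orientation): joint-space move of the TCP to a pose.
- r.line_to(position, rot=None, speed=0.15): straight line of the TCP; rot=None keeps the orientation; speed is the mean speed in m/s.
- r.set_joints(angles): joint-space move.
- claw.set_gripper(opening, grasp_force=None): finger opening in m; grasp_force is the grip in N (None keeps the last); returns when the fingers have stopped.
- r.wait(seconds).
- solver.inverse_kinematics(position, orientation): joint angles nearest the present ones, or None.
- cams.capture(name): name is "side" or "top"; returns a dict with "color" (480x640x3 uint8, blue, green, red), "camera_matrix" (3x3 intrinsics, pixels), "extrinsics" (4x4, takes a point from world to camera coordinates). Camera axes: x right, y up, looking along -z (the intrinsics and any distortion apply to the point x, -y, -z); pixel columns grow to the right and rows downward; lengths in m; the calibration is good to about 2 mm. A picture is of the moment at which its call begins. There is no depth.
A pose or a line that the arm cannot do raises r.MotionError and nothing moves.
- order.hand_in(): hands the job in; it is judged then, once.
Readings, each from a call of its own:
- r.read_clock(): time.
- r.read_joint_positions(): joint angles.
- r.read_dq(): joint speeds.
- r.read_tau(): joint torques, N m.
- r.read_position(): TCP position.
- r.read_eef_rot(): TCP orientation.
- r.read_wrist_force(): force on the tool from outside, world axes, zero at the start.
- r.read_moment(): the same for the moment, N m.
- r.read_grip_width(): finger opening in m.
- r.read_grip_force(): force on a finger pad.
Only numpy, scipy, OpenCV 4.12 (cv2) and the standard library are available. Lean on these libraries where they do the work, as an engineer would, in place of code of your own. Each camera call takes 0.05 s, during which the arm holds its last target. There are 200 camera calls.

TASK

The little castor standing between the jaws of the board-mounted locking pliers has an axle pin that has crept out. Push the free handle shut until it snaps over centre, finishing with a firm push of about 20 N on its stop but without forcing it (never over 30 N), so that the pliers stay locked on the castor by themselves with the pin pressed fully home. Then flick the release lever so that the jaws spring open, lift the castor out and set it down, not dropping it, on its plate with the wheel up in the middle of the white tile; leave the other things alone.

Things in the scene. Friction and masses are not known exactly. Their poses are not given: they have to be found in the camera images.
- pliers: Steel locking C-clamp pliers lying flat on a pale wooden board (270 x 86 mm, top 18 mm above the table), fixed handle bolted to it, board fixed. Origin on the table under the board; x runs along the tool from handles to jaws, y across to the fixed handle (free handle on the -y side), z up. Board x -128 to 142, y -33 to 53 mm. The tool's parts lie 30 to 54 mm above the table.
- jaw_gap (a point): Point between the jaws on the pads' line: x 108, y 0, z 42 mm in the pliers frame; fixed pad's face at y +15. Pads 16 mm square. Both jaws bow out round the throat, which is free for 45 mm from here towards the handles and open beyond.
- screw_knob (a point): Set screw's knurled knob, 17 mm thick, at the end of the fixed handle (a tube 18 mm wide): its side that faces the free handle, at x -119, y 14, z 42 mm in the pliers frame. Already set for this castor; do not touch.
- handle_push (a point): Mid-height point (z 42 mm) on the OUTER flank of the free handle, 28 mm from its tail end; push here, square to the bar, inward. Handle: straight bar 13 mm wide, 18 mm high, 150 mm long, clear of the board by 15 mm. From open to locked it swings by roughly half a radian and this point travels some 60 mm; where exactly it locks must be felt.
- handle_pivot (a point): Pivot of the free handle, near x 12, y -22, z 42 mm in the pliers frame; the handle swings level about it (clockwise seen from above to close). Push force at the push point: 2-3 N until the jaws meet the castor, up to 10-15 N while the pin goes in, then falling to nothing past dead centre, 3 mm before a hard stop. Finish with a firm push of about 20 N on the stop; over 30 N is forcing.
- lever_tail (a point): Mid-height point (z 42 mm) on the INNER flank of the release lever near its tail end. Lever: bar 5 mm thick, 13 mm high, between the two handles, pivoted on the free handle, its tail standing 10 mm clear of that handle. Frame: y inward, away from the free handle. With the pliers locked 50 mm are free between this point and the screw knob; z up.
- lever (a joint): Release lever (rad): 0 at rest, 0.15 with the tail all the way out to the free handle. To release, push the tail outward (-y of its frame, to the free handle) by 4 to 10 mm, 1 to 4 N; the handle then springs out by about 60 mm and takes the lever along. A light spring brings the lever back to 0.
- jaw (a joint): Moving jaw (rad): 0 fully open (pads about 17 mm wider apart than locked), about 0.2 closed on the castor; near closed it hardly moves, so it does not tell whether the pliers have locked. A spring opens jaw and handle again if the handle is let go before dead centre.
- axle (a joint): How far the castor's axle pin stands out (m): 0 fully home, 0.003 to 0.007 at the start. A stiff push fit, about 28 N.
- castor_center (a point): Middle of the castor, 20 mm above its underside (it is 40 mm high, 0.08 kg). Steel plate 38 (x) x 30 (y) x 2.5 mm underneath, fork legs 24 mm over their outsides (y), black wheel 32 mm across, 15 mm wide, axle along y at 24 mm height. The wheel overhangs the legs in x: grip it along x, 32 mm. Domed pin head on the -y side, 3 mm proud when home. z up. Stands loose on the board, between the pads.
- tile: White ceramic tile, 108 x 108 x 7 mm, fixed on the table; origin at the centre of its underside, x and y along its edges.
- knob: Brown wooden knob, 34 mm wide, 31 mm high, standing loose on the table: leave alone.
- pin_vice: Slim steel pin vice, 91 mm long, 13 mm thick, lying loose on the table: leave alone.
- drawers: Blue plastic drawer unit, 160 x 180 x 200 mm, three small drawers, fixed on the table: leave alone.
There are look-alikes about, which are no part of the job. Of the things that look like the part that bears axle, the larger one is meant. Several things look just like the tile: the one meant starts farthest from the robot's base.

How it is judged:
By the outcome, as a careful person would: the job done as asked, in the order asked, and still so for the second after the job is handed in, with the robot touching nothing.
It also fails if it takes over 64 s, if anything falls off the work surface, if the arm or the gripper's body presses on something with over 40 N, if the wrist force passes 120 N, or if a joint passes its speed limit or range.

## Working session

There is one attempt and no reset: what is moved stays moved. The work goes in short steps, each a Python script; the robot and the scene stay as the last script left them, time stands still between calls to the robot, and variables do not carry over. Pictures are saved under pics/ and viewed, at most 10 in all, crops included, and the job is handed in when it is done.

```bash
ls; mkdir -p pics
python3 - <<'E'
from cell import r,claw,solver,cams,order
import cv2,numpy as np
for n in("side","top"):
    c=cams.capture(n);cv2.imwrite(f"pics/{n}0.png",c["color"]);print(n,c["camera_matrix"].tolist(),np.round(c["extrinsics"],4).tolist(),[k for k in c])
print(r.read_clock(),r.read_eef_rot(),r.read_grip_width())
E
```

```text
pics
side [[526.8797469284285, 0.0, 321.9318785193145], [0.0, 526.8797469284285, 238.73130646640288], [0.0, 0.0, 1.0]] [[0.8199, -0.5722, -0.0188, -0.3886], [0.3427, 0.4643, 0.8167, -0.2617], [-0.4586, -0.676, 0.5768, -0.9297], [0.0, 0.0, 0.0, 1.0]] ['color', 'camera_matrix', 'extrinsics']
top [[493.2875479681875, 0.0, 323.70313112236863], [0.0, 493.2875479681875, 233.811988183587], [0.0, 0.0, 1.0]] [[-0.0188, -0.9998, -0.0022, 0.1218], [0.9922, -0.019, 0.1233, -0.5361], [-0.1234, 0.0002, 0.9924, -1.302], [0.0, 0.0, 0.0, 1.0]] ['color', 'camera_matrix', 'extrinsics']
0.1 [-2.61128878e-04  1.29554856e-01  9.91571901e-01 -7.97325735e-04] 0.09383913054195776
```

View pics/top0.png

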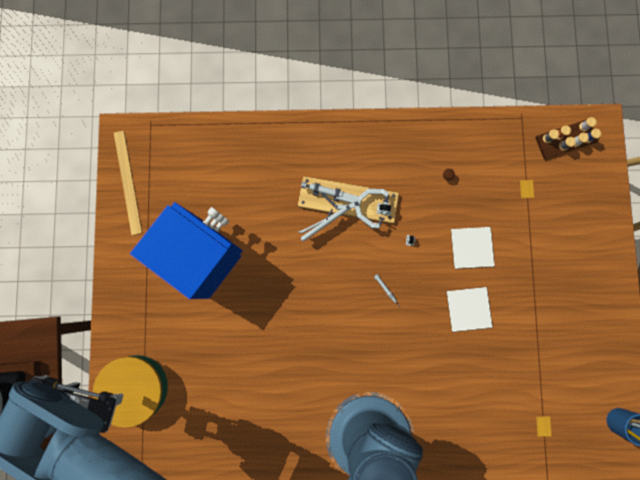

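View pics/side0.png

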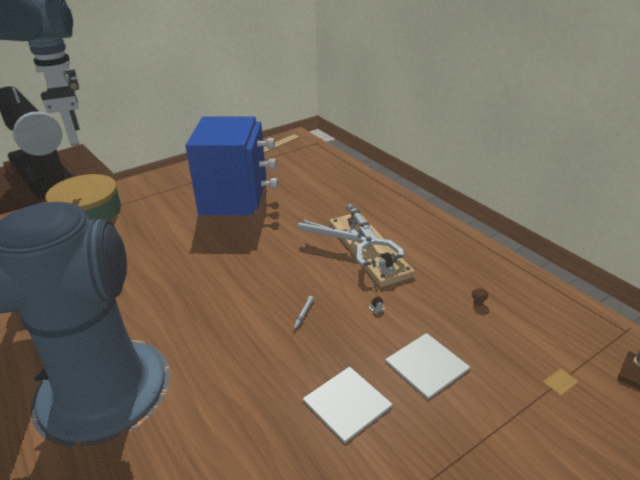

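Candidates: for the castor, the one in the jaws at top (385,208) / side (387,262), or the loose one on the table at top (411,240) / side (377,305). The one in the jaws is meant. For the tile, it is (473,247) or (470,309) in top. The upper one is farther from the base (370,437), so I choose that one.

```bash
cat > h.py <<'E'
from cell import r,claw,solver,cams,order
import cv2,numpy as np
def ray(c,px):
    K,E=c["camera_matrix"],c["extrinsics"];R,t=E[:3,:3],E[:3,3]
    d=np.linalg.inv(K)@[px[0],px[1],1.];d=R.T@(d*[1,-1,-1]);return -R.T@t,d
def onz(c,px,z):
    o,d=ray(c,px);return o+d*(z-o[2])/d[2]
def proj(c,p):
    q=c["extrinsics"][:3,:3]@np.asarray(p,float)+c["extrinsics"][:3,3];q=c["camera_matrix"]@(q*[1,-1,-1]);return q[:2]/q[2]
def tri(c1,p1,c2,p2):
    (a,d),(b,e)=ray(c1,p1),ray(c2,p2)
    s=np.linalg.lstsq(np.c_[d,-e],b-a,rcond=None)[0];P,Q=a+d*s[0],b+e*s[1]
    return (P+Q)/2,np.linalg.norm(P-Q)
def rect(m):
    cs=cv2.findContours(m,cv2.RETR_EXTERNAL,cv2.CHAIN_APPROX_NONE)[0];k=max(cs,key=cv2.contourArea)
    return k,cv2.minAreaRect(k)
def boxw(c,m,z,off=(0,0)):  # contour -> plane -> min rect in world (m)
    k,_=rect(m);w=np.array([onz(c,q[0]+np.array(off),z)[:2] for q in k]);
    (a,s,g)=cv2.minAreaRect((w*1000).astype(np.float32));return a,s,g,w
E
python3 - <<'E'
from h import *
T=cams.capture("top");S=cams.capture("side");I=T["color"];hsv=cv2.cvtColor(I,cv2.COLOR_BGR2HSV)
def sub(m,x0,y0,x1,y1):
    o=np.zeros_like(m);o[y0:y1,x0:x1]=m[y0:y1,x0:x1];return o
white=cv2.inRange(hsv,(0,0,190),(180,40,255))
for b in((440,215,510,280),(440,280,510,340)): print("tile",boxw(T,sub(white,*b),.007)[:3])
print("boardpx",hsv[182,330],hsv[222,362],hsv[210,325],"table",hsv[260,380])
bm=sub(cv2.inRange(hsv,(10,60,165),(28,170,255)),290,165,410,235)
bm=cv2.morphologyEx(bm,cv2.MORPH_CLOSE,np.ones((9,9)))
print("board",boxw(T,bm,.018)[:3],cv2.boxPoints(rect(bm)[1]))
# crops
c1=cv2.resize(I[165:255,290:425],None,fx=5.9,fy=5.9,interpolation=cv2.INTER_CUBIC)
cv2.imwrite("pics/ct.png",c1)
c2=cv2.resize(S["color"][195:325,290:425],None,fx=4.6,fy=4.6,interpolation=cv2.INTER_CUBIC);cv2.imwrite("pics/cs.png",c2)
E
```

```text
tile ((497.4911804199219, -295.59466552734375), (106.16578674316406, 107.17227935791016), 2.2547476291656494)
tile ((329.8180236816406, -277.6278991699219), (106.54183959960938, 107.30389404296875), 4.872914791107178)
boardpx [ 20 128 231] [ 14 190 156] [ 19 136 197] table [ 14 182 161]
board ((625.3892822265625, 46.606468200683594), (271.1113586425781, 112.20750427246094), 78.8464584350586) [[294.98828 214.14464]
 [301.81586 174.75475]
 [398.43304 191.50172]
 [391.60547 230.89162]]
```

View pics/ct.png

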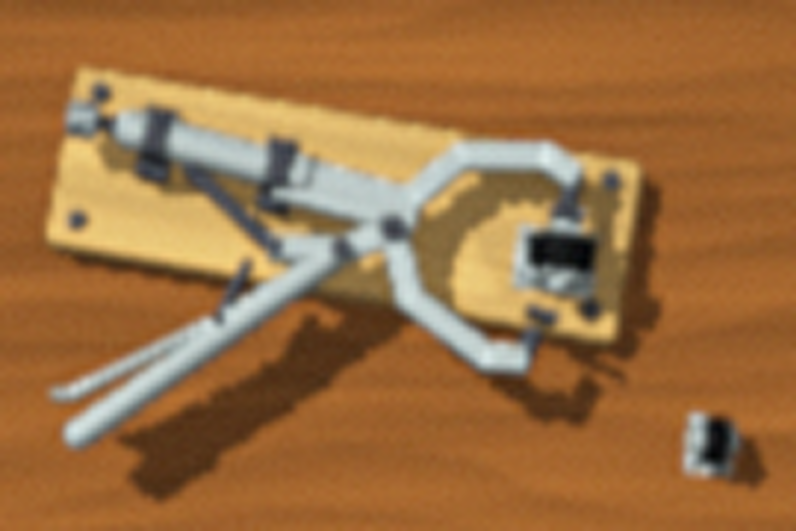

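View pics/cs.png

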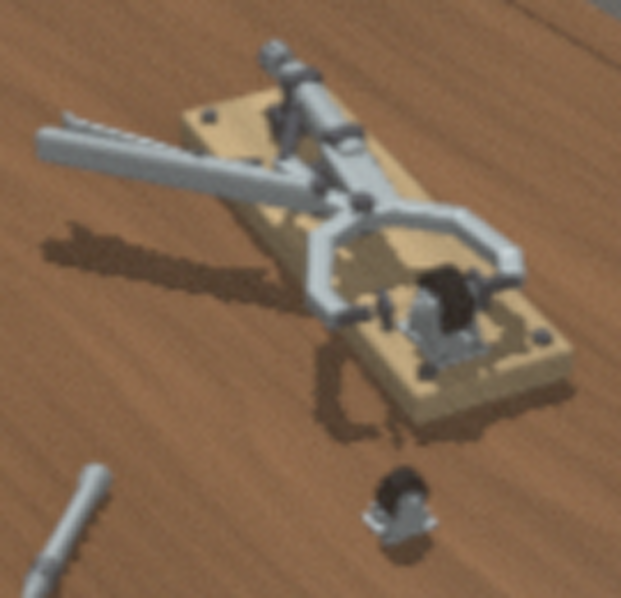

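The top crop (×5.9, offset 290,165) shows the board corners at crop (80,68), (640,163), (613,342) and (47,243). The free handle's tail is at (68,440) and the lever tail at (57,395). The large castor stands in the jaws at (560,255), and the smaller look-alike is off the board at (712,445). The side crop confirms that the jaws hold the larger castor with its wheel up.

```bash
cat >> h.py <<'E'
from scipy.spatial.transform import Rotation as Ro
def fit2(A,B):
    A,B=np.array(A,float),np.array(B,float);a,b=A.mean(0),B.mean(0);A=A-a;B=B-b
    th=np.arctan2((A[:,0]*B[:,1]-A[:,1]*B[:,0]).sum(),(A*B).sum());c,s=np.cos(th),np.sin(th);R=np.array([[c,-s],[s,c]]);return th,b-R@a,np.linalg.norm(A@R.T-B,axis=1)
def q(yaw):  # tool down, tool y axis along direction yaw (world)
    y=np.array([np.cos(yaw),np.sin(yaw),0]);z=np.array([0,0,-1.]);x=np.cross(y,z)
    o=Ro.from_matrix(np.c_[x,y,z]).as_quat();return o[[3,0,1,2]]
E
python3 - <<'E'
from h import *
T=cams.capture("top");S=cams.capture("side")
ct=lambda a,b:((a+.5)/5.9-.5+290,(b+.5)/5.9-.5+165)
cs=lambda a,b:((a+.5)/4.6-.5+290,(b+.5)/4.6-.5+195)
L=[(-.128,.053),(.142,.053),(.142,-.033),(-.128,-.033)]
W=[onz(T,ct(*p),.018)[:2] for p in((80,68),(640,163),(613,342),(47,243))]
th,t,res=fit2(L,W);print("top fit",th,t,res)
W2=[onz(S,cs(*p),.018)[:2] for p in((182,113),(570,350),(422,408))]
print("side fit",fit2([L[0],L[1],L[2]],W2))
c,s=np.cos(th),np.sin(th);R=np.array([[c,-s],[s,c]])
inv=lambda w:R.T@(np.array(w[:2])-t)
P=lambda x,y,z:np.r_[R@[x,y]+t,z]
print("pivot",P(.012,-.022,.042),"gap",P(.108,0,.042),"knob",P(-.119,.014,.042))
for n,a,z in[("handle tail",(66,440),.051),("handle outer1",(90,444),.051),("handle outer2",(300,303),.051),("inner1",(70,423),.051),("inner2",(220,327),.051),("levertail",(55,394),.048),("wheel top",(562,248),.058),("pivot?",(343,248),.054),("platecorner",(516,285),.0205),("plate corner2",(592,297),.0205)]:
    w=onz(T,ct(*a),z);print(n,w.round(4),inv(w).round(4))
print("tailtri",tri(T,ct(68,438),S,cs(42,138)))
E
```

```text
top fit -1.7633720290103676 [0.62708817 0.05161385] [0.00158025 0.00171961 0.00098146 0.00131144]
side fit (np.float64(-1.4774903401055572), array([0.5833444 , 0.04671926]), array([0.00260311, 0.00841282, 0.0085979 ]))
pivot [0.6031982 0.0440462 0.042    ] gap [ 0.60641831 -0.05438972  0.042     ] knob [0.6636045  0.16573465 0.042     ]
handle tail [0.5229 0.1731 0.051 ] [-0.0993 -0.1255]
handle outer1 [0.5209 0.1623 0.051 ] [-0.0883 -0.1254]
handle outer2 [0.5835 0.0659 0.051 ] [-0.0057 -0.0455]
inner1 [0.5306 0.1712 0.051 ] [-0.0989 -0.1176]
inner2 [0.5732 0.1024 0.051 ] [-0.0396 -0.0626]
levertail [0.5443 0.1779 0.048 ] [-0.1082 -0.1054]
wheel top [ 0.6054 -0.0532  0.058 ] [ 0.107  -0.0013]
pivot? [0.608  0.0458 0.054 ] [ 0.0093 -0.0176]
platecorner [ 0.595  -0.036   0.0205] [ 0.0921 -0.0147]
plate corner2 [ 0.5887 -0.0711  0.0205] [ 0.1278 -0.0142]
tailtri (array([0.52572941, 0.17196085, 0.04327728]), np.float64(0.0023821851341734334))
```

```bash
cat >> h.py <<'E'
TH=-1.7634;T0=np.array([.6271,.0516]);_c,_s=np.cos(TH),np.sin(TH);R2=np.array([[_c,-_s],[_s,_c]])
def P(x,y,z): return np.r_[R2@[x,y]+T0,z]
RP=.122;ZP=.032
def push_pose(phi,g):  # g: gap from finger back to nominal outer flank
    d=np.array([-np.cos(phi),-np.sin(phi)]);n=np.array([np.sin(phi),-np.cos(phi)])
    p=np.array([.012,-.022])+RP*d+(.019+g)*n
    return P(*p,ZP),q(TH+phi+np.pi/2),np.r_[R2@n,0]
E
python3 - <<'E'
from h import *
T=cams.capture("top")
for a in((242,250),(190,298),(215,210)):print("drawer",onz(T,a,.2).round(3))
p,o,n=push_pose(.76,.015);print(p,o,n)
j=r.read_joint_positions();print(solver.inverse_kinematics([.167,.628,.36],r.read_eef_rot()))
for qq in(q(.568),q(.568+np.pi)):print(solver.inverse_kinematics(p,qq),solver.inverse_kinematics(p+[0,0,.33],qq))
E
```

```text
drawer [0.483 0.305 0.2  ]
drawer [0.373 0.426 0.2  ]
drawer [0.58  0.369 0.2  ]
[0.50897005 0.12864311 0.032     ] [0.         0.48091674 0.87676627 0.        ] [-0.84330315 -0.53743819  0.        ]
[ 1.13672719e+00  1.66190207e-01  1.37175353e+00  9.78399011e-06
  1.60407190e+00 -1.74270681e-01]
[ 3.14012871e-02  1.89146161e-01  1.97696618e+00 -4.44089210e-16
  9.75480317e-01 -5.36598713e-01] [ 3.14012871e-02 -1.38433051e-01  1.67597003e+00 -4.44089210e-16
  1.60405568e+00 -5.36598713e-01]
[ 3.14012871e-02  1.89146161e-01  1.97696618e+00 -4.44089210e-16
  9.75480317e-01  2.60499394e+00] [ 3.14012871e-02 -1.38433051e-01  1.67597003e+00 -4.44089210e-16
  1.60405568e+00  2.60499394e+00]
```

Run:
```python
from h import *
r.line_to([.167,.628,.33],speed=.3);claw.set_gripper(0.0,20)
print(r.read_clock())
p,o,n=push_pose(.76,.018)
r.reach(p+[0,0,.28],o);print(r.read_clock());r.line_to(p,speed=.25)
print(r.read_clock(),r.read_position(),r.read_grip_width())
r.wait(.2);b=r.read_wrist_force();np.save("b.npy",b);print(b)
for g in(.012,.008,.005,.003,.001,-.001,-.003):
    pp,oo,n=push_pose(.76,g);r.line_to(pp,oo,speed=.03);f=r.read_wrist_force()-b
    print(g,r.read_clock(),(f@n).round(2),f.round(2))
    if f@n>1.2:break
```

```text
2.3333
4.5
5.7667 [0.50754875 0.1271748  0.03327447] 0.0003766390246599523
[ 0.97868126 -0.14811161 -0.81897434]
0.012 6.3167 0.82 [-1.09  0.19  0.49]
0.008 6.6 0.06 [-0.36  0.45  0.95]
0.005 6.85 2.03 [-1.93 -0.75  1.2 ]
```

```bash
cat > push.py <<'E'
from h import *
import sys
def push(phi,g,step,stop,maxtravel,after=None):
    b=np.load("b.npy");s=0
    while s<maxtravel:
        phi-=step/RP;s+=step
        p,o,n=push_pose(phi,g);r.line_to(p,o,speed=.03)
        f=np.mean([(r.read_wrist_force()-b)@n for _ in range(2)])
        print(f"{phi:.4f} {r.read_clock():.2f} F={f:.2f} lag={1000*((r.read_position()-p)@n):.2f}")
        if stop(f):break
    return phi
E
python3 - <<'E'
from push import *
push(.76,.005,.004,lambda f:f>5,.045)
E
```

```text
0.7272 7.13 F=1.73 lag=-0.01
0.6944 7.42 F=2.88 lag=0.67
0.6616 7.70 F=3.78 lag=0.47
0.6289 7.98 F=2.22 lag=0.18
0.5961 8.27 F=2.42 lag=0.00
0.5633 8.55 F=2.07 lag=-0.07
0.5305 8.83 F=2.63 lag=0.07
0.4977 9.12 F=7.12 lag=0.85
```

Run:
```python
from push import *
pk=[0]
def st(f):
    pk[0]=max(pk[0],f);return f>18 or (pk[0]>8 and f<5.5)
push(.4977,.005,.001,st,.035)
```

```text
0.4895 9.37 F=7.13 lag=1.12
0.4813 9.62 F=8.21 lag=1.35
0.4731 9.87 F=8.51 lag=1.54
0.4649 10.12 F=9.56 lag=1.74
0.4567 10.37 F=9.20 lag=1.94
0.4485 10.62 F=9.29 lag=1.93
0.4403 10.87 F=8.95 lag=1.87
0.4321 11.12 F=9.81 lag=1.76
0.4239 11.37 F=9.03 lag=1.73
0.4157 11.62 F=9.28 lag=1.59
0.4075 11.87 F=8.13 lag=1.53
0.3993 12.12 F=8.30 lag=1.41
0.3911 12.37 F=7.87 lag=1.33
0.3829 12.62 F=7.48 lag=1.20
0.3747 12.87 F=6.83 lag=1.10
0.3666 13.12 F=5.62 lag=1.03
0.3584 13.37 F=6.23 lag=0.79
0.3502 13.62 F=5.20 lag=0.51
```

Run:
```python
from push import *
p=push(.3502,.005,.0007,lambda f:f>13,.022)
```

```text
0.3445 13.87 F=5.09 lag=0.10
0.3387 14.12 F=4.56 lag=-0.03
0.3330 14.37 F=3.78 lag=-0.02
0.3272 14.62 F=4.37 lag=-0.06
0.3215 14.87 F=3.78 lag=-0.05
0.3158 15.12 F=4.90 lag=-0.04
0.3100 15.37 F=3.67 lag=-0.06
0.3043 15.62 F=2.76 lag=-0.09
0.2986 15.87 F=3.41 lag=-0.12
0.2928 16.12 F=3.05 lag=-0.13
0.2871 16.37 F=3.26 lag=-0.16
0.2813 16.62 F=2.27 lag=-0.17
0.2756 16.87 F=2.26 lag=-0.19
0.2699 17.12 F=1.86 lag=-0.20
0.2641 17.37 F=1.31 lag=-0.23
0.2584 17.62 F=2.53 lag=-0.23
0.2527 17.87 F=0.30 lag=-0.21
0.2469 18.12 F=1.84 lag=-0.16
0.2412 18.37 F=0.25 lag=-0.15
0.2354 18.62 F=2.44 lag=-0.07
0.2297 18.87 F=-0.02 lag=-0.05
0.2240 19.12 F=1.05 lag=-0.04
0.2182 19.37 F=1.15 lag=-0.06
0.2125 19.62 F=1.72 lag=0.10
0.2068 19.87 F=4.93 lag=0.65
0.2010 20.12 F=7.88 lag=1.33
0.1953 20.37 F=10.11 lag=2.05
0.1895 20.62 F=12.90 lag=2.71
0.1838 20.87 F=14.22 lag=3.42
```

Run:
```python
from push import *
b=np.load("b.npy")
p=push(.1838,.005,.0004,lambda f:f>18.6,.004)
pp,o,n=push_pose(p,.005);r.wait(.15)
fs=[]
for _ in range(6): r.wait(.03);fs.append((r.read_wrist_force()-b)@n)
print(np.round(fs,1),np.mean(fs))
if np.mean(fs)<19.2: p=push(p,.005,.0003,lambda f:f>20,.0004)
c=r.read_position()
r.line_to(c+n*.03,speed=.1);r.line_to(c+n*.03+[0,0,.12],speed=.25)
print(r.read_clock(),(r.read_wrist_force()-b))
# clear of the top camera's view of the pliers
r.line_to([.42,.03,.25],speed=.3)
T=cams.capture("top");S=cams.capture("side");import pickle;pickle.dump((T,S),open("s1.pkl","wb"))
cv2.imwrite("pics/ct1.png",cv2.resize(T["color"][165:255,290:425],None,fx=5.9,fy=5.9,interpolation=cv2.INTER_CUBIC));print(r.read_clock(),p)
```

```text
0.1805 21.12 F=16.14 lag=3.81
0.1772 21.37 F=16.96 lag=4.19
0.1740 21.62 F=18.63 lag=4.61
[19.2 18.5 18.5 18.3 17.8 18.8] 18.535683300556762
0.1715 22.22 F=18.59 lag=4.92
0.1690 22.47 F=20.42 lag=5.22
23.6 [-0.65792458 -0.01137428  0.04471499]
24.55 0.1690459016393443
```

View pics/ct1.png

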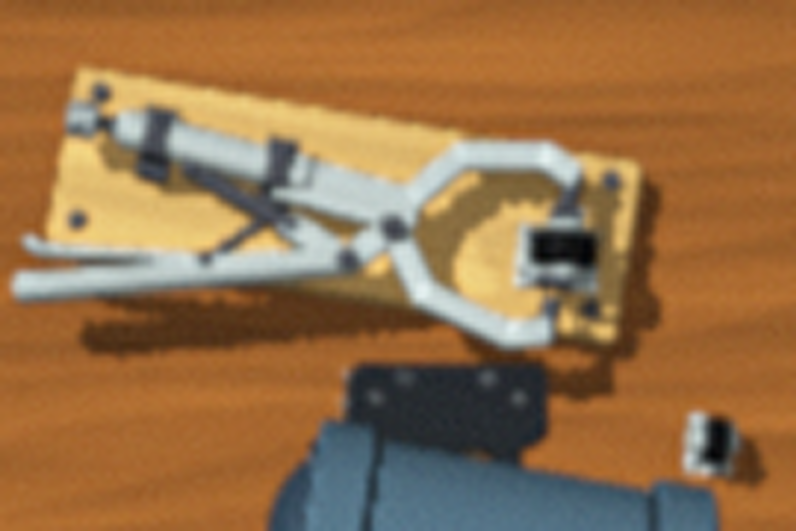

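In the locked picture the handle stays at crop (20,287)→(345,260) with nothing holding it, the moving pad sits on the castor at (552,308), and the lever tail is at (28,242).

```bash
cat > lev.py <<'E'
from h import *
import pickle
T,S=pickle.load(open("s1.pkl","rb"))
ct=lambda a,b:((a+.5)/5.9-.5+290,(b+.5)/5.9-.5+165)
iv=lambda w:R2.T@(w[:2]-T0)
a,b_=[iv(onz(T,ct(*k),.051)) for k in((20,287),(345,260))]
phi=np.arctan2(*(b_-a)[::-1])
l1,l2=[iv(onz(T,ct(*k),.0485)) for k in((34,236),(120,247))]
lphi=np.arctan2(*(l2-l1)[::-1])
d=np.array([-np.cos(lphi),-np.sin(lphi)]);inn=np.array([-np.sin(lphi),np.cos(lphi)])
tip=iv(onz(T,ct(24,243),.0485))
# contact: 9 mm in from the tail end, on the inner flank
c=l1+d*((tip-l1)@d-.009)
E
python3 - <<'E'
from lev import *
print("handle phi",phi,a,b_,"lever",lphi,l1,l2,tip,"contact",c)
y=TH+lphi+np.pi/2
p=P(*(c+inn*.022),.034);print(p,P(*c,.042),solver.inverse_kinematics(p,q(y)),r.read_joint_positions())
print("end-on check: tip side tri",proj(S,P(*tip,.0485)))
for n,v in(("tip",tip),("c",c),("c+inn22",c+inn*.022)):print(n,np.array(proj(S,P(*v,.0485))))
I=S["color"].copy();I[:]=I
for v in(tip,c):
    u=tuple(np.round(np.array(proj(S,P(*v,.0485)))).astype(int));cv2.circle(I,u,0,(0,0,255),-1)
cv2.imwrite("pics/cs1.png",cv2.resize(I[195:325,290:425],None,fx=4.6,fy=4.6,interpolation=cv2.INTER_NEAREST))
E
```

```text
handle phi 0.25739497174042997 [-0.13241722 -0.06019877] [ 0.01118363 -0.02239813] lever 0.04437152801954481 [-0.13060758 -0.03549082] [-0.09099438 -0.03373197] [-0.13452425 -0.03947256] contact [-0.12570185 -0.035273  ]
[0.63829919 0.17848013 0.034     ] [0.61654045 0.1817293  0.042     ] [ 1.01936913e-01  4.65493766e-01  1.61346666e+00 -4.44089210e-16
  1.06263223e+00  2.50169058e-01] [-1.97880793e-01 -3.63984412e-01  2.06118246e+00  2.35927510e-04
  1.44760946e+00 -1.75448586e-01]
end-on check: tip side tri [323.78705434 207.76729434]
tip [323.78705434 207.76729434]
c [326.78091869 209.0768876 ]
c+inn22 [334.64432299 206.86895519]
```

View pics/cs1.png

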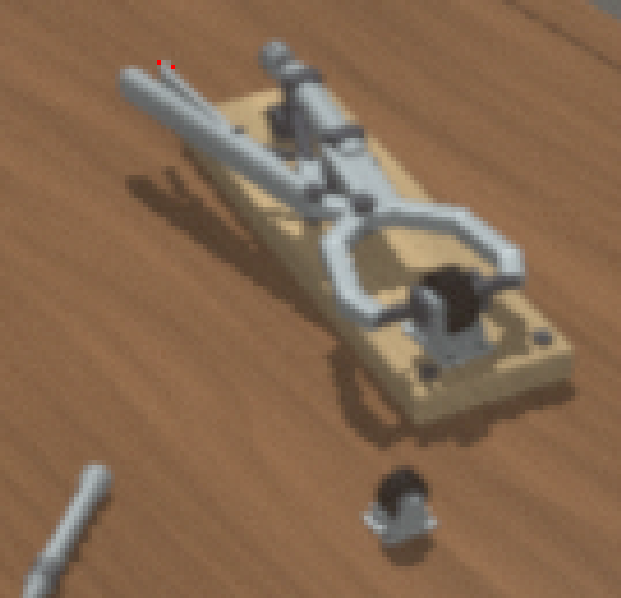

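The side crop shows the handle locked. The projected tail points fall on the lever tail at about (162,65), so the two views agree.

Run:
```python
from lev import *
o=q(TH+lphi+np.pi/2);n=np.r_[R2@inn,0]
p=P(*(c+inn*.024),.034)
r.reach(p+[0,0,.10],o);r.line_to(p,speed=.2);r.wait(.2)
b=np.mean([r.read_wrist_force() for _ in range(3)],0);print(r.read_clock(),b)
for k in range(1,13):
    s=.004+.002*k; t=p-n*s
    r.line_to(t,speed=.05);f=(r.read_wrist_force()-b)@n
    print(f"{s:.3f} F={f:.2f} t={r.read_clock():.2f}")
    if f>7:break
r.line_to(r.read_position()+n*.006+[0,0,0],speed=.1);r.line_to(r.read_position()+[0,0,.12],speed=.25)
T=cams.capture("top");cv2.imwrite("pics/ct2.png",cv2.resize(T["color"][165:255,290:425],None,fx=5.9,fy=5.9,interpolation=cv2.INTER_CUBIC));pickle.dump(T,open("s2.pkl","wb"));print(r.read_clock())
```

```text
26.5167 [-0.02973877 -0.15434307  1.02030852]
0.006 F=-0.30 t=26.78
0.008 F=0.43 t=27.03
0.010 F=-0.22 t=27.28
0.012 F=0.30 t=27.53
0.014 F=0.66 t=27.78
0.016 F=0.99 t=28.03
0.018 F=0.46 t=28.28
0.020 F=1.19 t=28.53
0.022 F=0.24 t=28.78
0.024 F=-0.11 t=29.03
0.026 F=0.06 t=29.28
0.028 F=-0.00 t=29.53
30.4667
```

View pics/ct2.png

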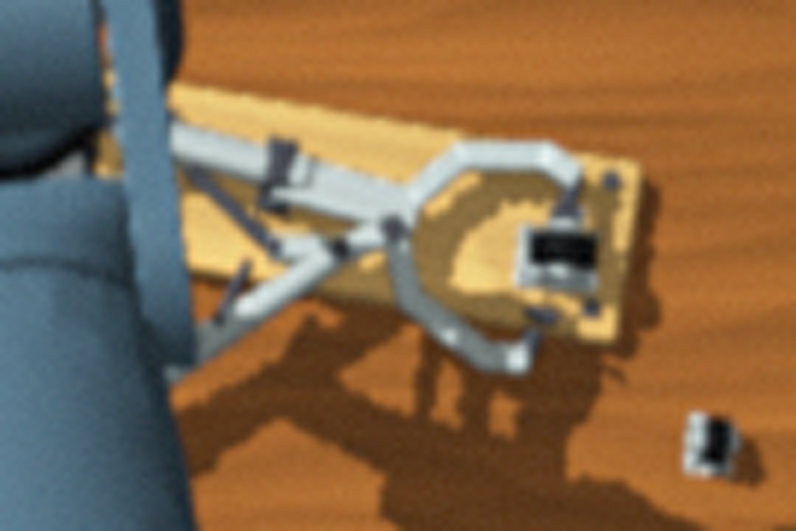

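The handle has sprung out again and the moving jaw is open, with its pad at (541,316). The castor stands free at crop (562,252).

Run:
```python
from h import *
import pickle
T=pickle.load(open("s2.pkl","rb"));I=T["color"]
m=np.zeros(I.shape[:2],np.uint8);sl=(slice(195,222),slice(375,395))
big=cv2.resize(I[190:225,370:400],None,fx=8,fy=8,interpolation=cv2.INTER_CUBIC)
m=cv2.inRange(big,(0,0,0),(60,60,60));k,_=rect(m)
px=(k[:,0,:]+.5)/8-.5+[370,190]
w=np.array([onz(T,u,.052)[:2] for u in px]);(a,s,g)=cv2.minAreaRect((w*1000).astype(np.float32))
print("wheel",a,s,g,"pliers frame",R2.T@(np.array(a)/1000-T0),"axis deg pliers x:",np.degrees(TH))
bp=cv2.boxPoints((a,s,g));print(bp)
hsv=cv2.cvtColor(big,cv2.COLOR_BGR2HSV)
m2=cv2.inRange(hsv,(0,0,100),(180,55,255));k,_=rect(m2)
px=(k[:,0,:]+.5)/8-.5+[370,190];w=np.array([onz(T,u,.0205)[:2] for u in px]);print("plate+",cv2.minAreaRect((w*1000).astype(np.float32)))
```

```text
wheel (605.462158203125, -54.89931106567383) (28.86553192138672, 15.316043853759766) 83.61541748046875 pliers frame [ 0.10867186 -0.00085217] axis deg pliers x: -101.03537759336938
[[596.2467   -68.390976]
 [611.4678   -70.09415 ]
 [614.6776   -41.407646]
 [599.45654  -39.704475]]
plate+ ((614.5316162109375, -56.3799934387207), (38.99467468261719, 44.47960662841797), 83.29218292236328)
```

Run:
```python
from h import *
xy=P(.1083,.0005,0)[:2]
c=[k for k in(q(np.radians(-98.5)),q(np.radians(81.5)))]
j=[solver.inverse_kinematics([*xy,.16],k) for k in c];print(j)
o=c[int(np.argmin([abs(k[5]) if k is not None else 9 for k in j]))]
r.reach([*xy,.16],o);claw.set_gripper(.050);print(r.read_clock(),r.read_grip_width())
b=r.read_wrist_force()
r.line_to([*xy,.065],speed=.2);r.line_to([*xy,.025],speed=.08)
print(r.read_clock(),r.read_position(),(r.read_wrist_force()-b).round(2))
claw.set_gripper(.02,20);r.wait(.2)
print(r.read_clock(),r.read_grip_width(),r.read_grip_force(),r.read_position(),(r.read_wrist_force()-b).round(2))
np.save("zg.npy",r.read_position())
```

```text
[array([-2.75907016e-01,  1.95124786e-01,  1.70248999e+00, -4.44089210e-16,
        1.24397788e+00,  1.44324230e+00]), array([-2.75907016e-01,  1.95124786e-01,  1.70248999e+00, -4.44089210e-16,
        1.24397788e+00, -1.69835036e+00])]
32.4583 0.05016176206983209
33.7333 [ 0.60684214 -0.05479964  0.02475596] [ 0.44 -0.07  0.06]
34.3667 0.03136241287627692 20.000515580177307 [ 0.60719258 -0.05495442  0.02549138] [-0.24 -0.91  3.28]
```

Run:
```python
from h import *
g=np.load("zg.npy")
r.line_to([g[0],g[1],.07],speed=.1);r.line_to([g[0],g[1],.15],speed=.2)
r.line_to([.4975,-.2956,.12],speed=.25)
print(r.read_clock(),r.read_grip_width(),r.read_grip_force(),r.read_position())
S=cams.capture("side");T=cams.capture("top")
cv2.imwrite("pics/s3.png",np.hstack([cv2.resize(S["color"][230:430,330:510],None,fx=2.2,fy=2.2),cv2.resize(T["color"][180:280,400:490],None,fx=4.4,fy=4.4)]))
```

```text
36.7333 0.0313042484356106 19.999895095825195 [ 0.49770551 -0.29473083  0.11975618]
```

View pics/s3.png

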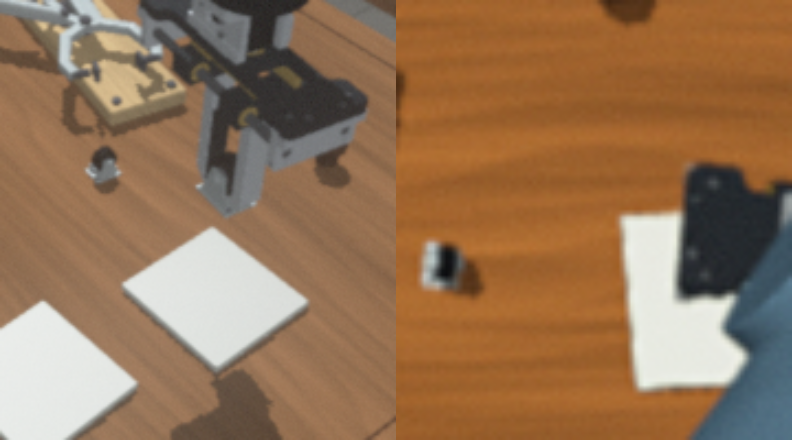

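The castor hangs upright in the fingers, plate down and level, over the far tile (side crop 228,195). The jaws are empty and the look-alike is untouched.

Run:
```python
from h import *
x,y=.4975,-.2956
r.line_to([x,y,.04],speed=.15);r.line_to([x,y,.018],speed=.05);r.wait(.2)
b=np.mean([r.read_wrist_force() for _ in range(4)],0)
for k in range(1,16):
    r.line_to([x,y,.018-.0005*k],speed=.02);f=np.mean([(r.read_wrist_force()-b)[2] for _ in range(3)]);print(k,r.read_position()[2].round(4),f.round(2))
    if f>2.5:break
claw.set_gripper(.045);r.wait(.1)
r.line_to([x,y,.10],speed=.12);print(r.read_clock())
r.line_to([.42,-.10,.25],speed=.3);r.wait(.2)
S=cams.capture("side");T=cams.capture("top")
cv2.imwrite("pics/s4.png",np.hstack([cv2.resize(S["color"][190:430,290:510],None,fx=1.8,fy=1.8),cv2.resize(T["color"][160:288,290:506],None,fx=1.8*1.0,fy=432/128)]))
import pickle;pickle.dump((T,S),open("s4.pkl","wb"));print(r.read_clock())
big=cv2.resize(T["color"][215:275,440:505],None,fx=8,fy=8,interpolation=cv2.INTER_CUBIC)
m=cv2.inRange(big,(0,0,0),(60,60,60));k,_=rect(m);w=np.array([onz(T,u,.041)[:2] for u in (k[:,0,:]+.5)/8-.5+[440,215]])
print("wheel at",cv2.minAreaRect((w*1000).astype(np.float32)))
```

```text
1 0.0175 -0.68
2 0.0169 -0.11
3 0.0165 0.02
4 0.0159 -1.05
5 0.0154 -1.26
6 0.015 -1.0
7 0.0146 -0.31
8 0.0145 4.78
41.725
43.0333
wheel at ((496.7117004394531, -292.2516174316406), (29.19698715209961, 15.55612850189209), 87.97980499267578)
```

View pics/s4.png

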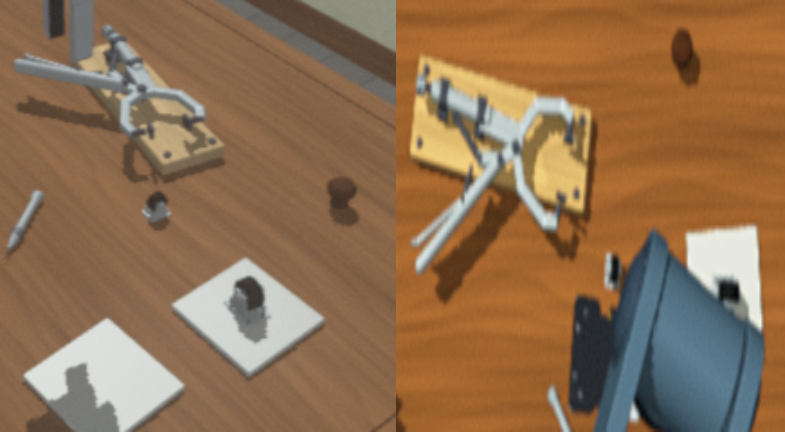

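The castor stands on its plate with the wheel up, at about the centre of the far tile (side crop 248,295), within about 3 mm. The pliers are open and empty, and nothing else has moved.

```bash
python3 -c "
from cell import order
print(order.hand_in())"
```

```text
the job is handed in; nothing more can be done
None
```

I handed the job in at about 43 s of the 64 s: the handle locked over centre with a push of about 20 N on its stop, the pliers stayed locked unaided, the lever released them, and the castor stands wheel up within about 3 mm of the far tile's centre (pin travel inferred from the lock, not measured).

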